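# Refit the T-handle on the book press and nip the sketchbook

### The job

The T-handle of the small book press has been lifted off. Set it upright on the press's spindle, feel for the angle at which the single notch in its hub drops over the spindle's brass key, bearing down lightly all the while (never more than about 20 N, or the key burrs), and push it fully home. Then wind it clockwise, seen from above, until the platen bears firmly on the board that lies on the sketchbook, let go, and leave the ink jar, the ink bottle and the marker where they stand.

Things in the scene. Friction and masses are not known exactly. Their poses are not given: they have to be found in the camera images.
- handle: Loose T-handle, about 0.35 kg, upright on the table. Origin: centre of the hub's underside, z up. Dark steel hub 36 mm across, 45 mm high: grip it across its diameter from above, fingers along the handle's x, clear of the bar. The bar (12 mm thick, 140 mm long, 22 mm black balls at its ends) runs along y, its axis 36 mm above the underside. Blind bore in the underside, 17.5 mm across, 30 mm deep.
- notch (a point): Foot of the only notch in the hub, on the handle's -x side, 18 mm from the hub's axis, level with the underside. It is cut right through the hub's lower wall from bore to outside, 8 mm wide and 10 mm high. White witness lines on the hub's side and top stand over it.
- press: Fixed small book press. Origin: centre of the base's underside; z up; front is -x. Green base 170 x 270 x 14 mm (x, y, z), steel columns 220 mm apart along y, green crosshead 55 mm deep along x, its top 165 mm above the table, column nuts 6 mm higher at its ends. An upright steel screw spindle turns in the middle of the crosshead.
- seat (a point): On the spindle's axis at the top of its collar (35 mm across), 180 mm above the table: the hub's underside lies here when home. On the collar stands the brass key, 6 mm wide, 8 mm high, reaching 14 mm out from the axis. The key's angle is not reported: from above it points anywhere within 65 degrees either side of the press's front (-x). Home, the notch has about 5 degrees of play each way.
- stub_top (a point): Top of the spindle's steel stub, 26 mm above the collar: oiled, 15 mm across, the last 5 mm tapering to 9 mm. A hub set on with its notch off the key rests on the key, 8 mm too high, the stub already well inside the bore. At the start the spindle is against its upper stop and cannot turn anticlockwise; clockwise it turns against about 0.05 N m and stays where it is left.
- platen: Aluminium plate 130 x 170 x 14 mm sliding on the columns. Origin: centre of its underside. It goes down 30 mm per clockwise turn of the spindle (4.8 mm per radian). At the start it hangs 5 mm above the pressing board. After touching, the book's pages give springily (about 0.024 N m more per mm); a hard stop comes 9 mm below the start and must not be forced.
- pressing_board: Loose wooden board 125 x 165 x 6 mm lying on the sketchbook (black covers, red spine, 110 x 150 x 36 mm) under the platen. Origin: centre of its underside, 54 mm above the table, so its top is at 60 mm. Leave it in place: the platen is meant to come down on it.
- ink_jar: Bystander: jar of blue ink with a red lid, 60 mm in diameter, 75 mm high, standing on the table. Origin: centre of the underside.
- ink_bottle: Bystander: small glass ink bottle with a white cap, 44 mm in diameter, 70 mm high, standing. Origin: centre of the underside.
- marker: Bystander: square marker pen lying on the table, 16 x 140 mm, black with a blue cap. Origin: on the table at its middle; it lies along its y.
There are look-alikes about, which are no part of the job. Of the things that look like the handle, the smaller one is meant.

How it is judged:
On the way, in this order (a step that is already met when the one before it is completed fails the run):
1. the handle sits fully home on the spindle, its notch over the key (z of handle in the frame of seat between -0.002 and 0.002 m and horizontal distance between handle and seat below 0.003 m and angle between handle's own z axis and vertical below 0.08 rad), for 0.2 s.
2. the platen has been wound down and bears on the pressing board (contact force between platen and pressing_board above 1 N), for 0.2 s.
At the end, for the whole second after the job is handed in: The handle stands upright (4 degrees), released and at rest, fully home on the spindle (within 2 mm of the collar, 3 mm of the axis); the platen bears on the pressing board (over 1 N); jar, bottle and marker are within 20 mm of their places, jar and bottle upright (all of step 1 and contact force between platen and pressing_board above 1 N and linear speed of handle below 0.01 m/s and distance of each of ink_jar, ink_bottle, marker from where it was at the start of the episode below 0.02 m and angle between each of ink_jar, ink_bottle's own z axis and vertical below 0.2 rad); the robot touches nothing.
It fails at once if the handle is forced on the press with more than 30 N (contact force between handle and press above 30 N).
It fails at once if the ink jar, ink bottle or marker is pushed more than 20 mm (distance of any of ink_jar, ink_bottle, marker from where it was at the start of the episode above 0.02 m).
It fails at once if the ink jar or the ink bottle is tipped (angle between any of ink_jar, ink_bottle's own z axis and vertical above 0.4 rad).
It also fails if it takes over 72 s, if anything falls off the work surface, if the arm or the gripper's body presses on something with over 40 N, if the wrist force passes 120 N, or if a joint passes its speed limit or range.

### The arm

A 6-joint arm with a two-finger parallel gripper is mounted at the origin on the work surface. World frame = base frame: x ahead of the robot, y to its left, z up, the work surface at z = 0. Lengths are in m, angles in rad, forces in N, time in s.
With the tool pointing down it reaches from about 0.275 to 0.725 m from the base axis. Payload 5.6 kg.
Tool frame: the origin (TCP) lies midway between the tips of the shut fingers; the grasp point (between the pads) lies 19 mm behind it; z points along the fingers, y is the line along which they close (so a half turn about z gives the same grasp; the last joint's range is limited). The gripper opens to 85 mm and grips with 20 to 120 N. Pads are 22 mm wide; open, the fingers measure 114 mm over their backs; the gripper's body (76 mm by 85 mm) begins 54 mm behind the grasp point. The pads swing forward as they close: fully open they stand 13 mm farther back than shut.
Start: joints at [1.632, 0.255, 0.108, 0, -1.424, -0.285], TCP at [0.122, 0.536, 0.231] pointing down, gripper open.
Joint ranges: [-2.95, 2.95], [-1.21, 1.97], [-1.09, 1.5], [-2.87, 1.71], [-2.94, -0.07], [-3.05, 3.05]. Speed limits (rad/s): [2.57, 2.57, 3.14, 3.14, 3.14, 3.14].

### API

Orientations are given as a rotation vector (axis times angle).
In Python, from cell import arm, capture, calibration gives the robot as it stands.
- The arm moves only by the shell command python3 -m jog 'ROWS' [FORCE]. ROWS is JSON, a list of rows, each a list of 7 numbers: the shift along the world's x, y, z in m, then the turn, a rotation vector about the world's x, y, z in degrees, then the finger opening in m, from 0 to 0.0854. A call has 1 to 20 rows; each row shifts and turns the commanded pose from where the row before left it; what a row does not reach is not made up. A row lasts 1/8 s, in which the tool goes at most 62.5 mm and 10.7 degrees, less where a joint would pass 70% of its speed; a pose out of reach is approached as far as the arm can. A call with a gripper value outside its range is refused whole. The fingers move at their own pace and stop on an object; FORCE is the grip in N (left out, the last holds). Time passes only in rows, so rows that do not move let the fingers close. It gives the time, the measured TCP pose, the force, the opening and the grip force at its end, in the units of the state.
- arm.state(): the state, without advancing time (a new reading comes with each control period).
- capture(name): name is "side" or "top"; returns (picture, depth): 384x512x3 uint8, blue, green, red; 384x512 float32, m along the optical axis (not along the pixel's ray), 0 where there is no reading.
- calibration(name): a dict with "fx", "fy", "cx", "cy" (pixels), "R" (3x3) and "t" (3): a world point X has camera coordinates R X + t. Camera axes: x right, y down, z forward; pixel columns grow to the right and rows downward; lengths in m; the calibration is good to about 2 mm. A picture is of the moment at which its call begins. calibration takes no time and is no camera call.
- arm.close_job(): hands the job in; it is judged then, once.
The state is a dict: "clock": time; "qpos": joint angles; "qvel": joint speeds; "joint_torque": joint torques, N m; "position": TCP position; "tcp_rot": TCP orientation; "wrist_force": force on the tool from outside, world axes, zero at the start; "torque": the same for the moment, N m; "opening": opening from 0.0 (shut) to 1.0 (fully open); "finger_force": force on a finger pad.
Only numpy, scipy, OpenCV 4.12 (cv2) and the standard library are available. Lean on these libraries where they do the work, as an engineer would, in place of code of your own. Each camera call takes 0.05 s, during which the arm holds its last target. There are 200 camera calls.

## Working session

There is one attempt and no reset: what is moved stays moved. The work goes in short steps, Python scripts to look and compute and a shell command to move; the robot and the scene stay as the last step left them, time stands still between calls to the robot, and variables do not carry over. Pictures are saved under pics/ and viewed, at most 10 in all, crops included, and the job is handed in when it is done.

```bash
mkdir -p pics; ls; cat > h.py <<'E'
import numpy as np,cv2
from cell import arm,capture,calibration
def snap(n,f):
    p,d=capture(n); cv2.imwrite('pics/%s.png'%f,p); np.save('pics/%s.npy'%f,d); return p,d
def world(n,d,u,v,z=None):
    c=calibration(n);R=np.array(c['R']);t=np.array(c['t'])
    r=np.array([(u-c['cx'])/c['fx'],(v-c['cy'])/c['fy'],1.])
    if z is None: return R.T@(r*d[int(v),int(u)]-t)
    o=-R.T@t; w=R.T@r; return o+w*(z-o[2])/w[2]
def proj(n,X):
    c=calibration(n);q=np.array(c['R'])@np.array(X)+np.array(c['t']);return q[0]/q[2]*c['fx']+c['cx'],q[1]/q[2]*c['fy']+c['cy']
E
python3 - <<'E'
from h import *
a,_=snap('top','t0');b,_=snap('side','s0')
print(arm.state())
for n in('top','side'):
    c=calibration(n);print(n,-np.array(c['R']).T@np.array(c['t']),c['fx'])
E
```

```text
pics
{'clock': 0.1, 'qpos': array([ 1.63159755e+00,  2.55692131e-01,  1.07164079e-01, -3.77604132e-04,
       -1.42389317e+00, -2.84608696e-01]), 'qvel': array([ 0.00051669, -0.00141806,  0.00417932,  0.00089128,  0.00020162,
        0.00055752]), 'joint_torque': array([-1.83932658e-03, -3.87604916e+01,  2.38473934e+01,  5.37791044e+00,
       -3.79106801e-03,  1.18167023e-07]), 'position': array([0.12192782, 0.53588208, 0.23050269]), 'tcp_rot': array([ 3.12027871e+00, -3.50723472e-01, -1.39256582e-04]), 'wrist_force': array([-0.07457248, -0.13156858,  0.08815334]), 'torque': array([0.05538721, 0.0287229 , 0.00296936]), 'finger_force': 0.0, 'opening': 0.9973206472286392}
top [0.50401981 0.10015319 0.90162089] 365.09019048590045
side [ 0.25444879 -0.41567842  0.72761743] 362.32176036758875
```

View pics/t0.png

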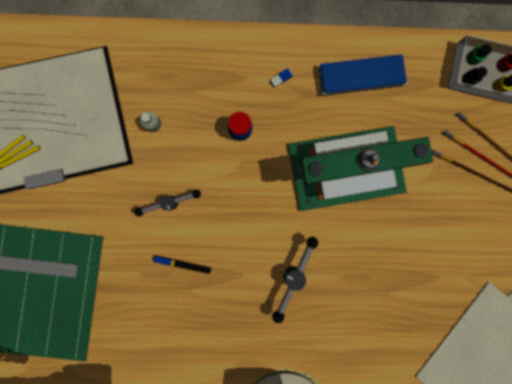

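View pics/s0.png

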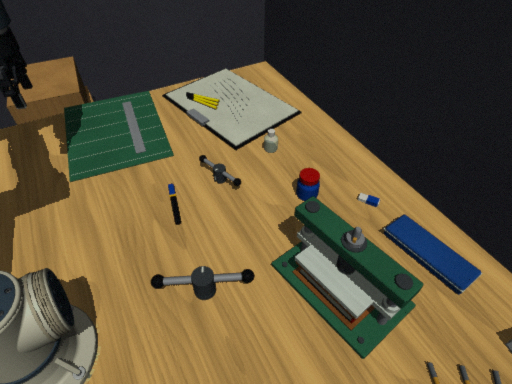

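Two T-handles can be seen in the top view. The one at (168,203) has balls about 60 px apart, roughly 0.14 m. The one at (294,279) spans about 82 px, roughly 0.19 m. I choose the smaller one at (168,203). The press spindle is at (370,159), the jar at (240,125), the bottle at (149,121) and the marker at (181,264). Next is a close crop to check the choice.

```bash
python3 - <<'E'
from h import *
t=cv2.imread('pics/t0.png');s=cv2.imread('pics/s0.png');d=np.load('pics/t0.npy');ds=np.load('pics/s0.npy')
def cr(im,u,v,w,h):return cv2.resize(im[v-h//2:v+h//2,u-w//2:u+w//2],(400,300),interpolation=cv2.INTER_CUBIC)
cv2.imwrite('pics/c0.png',np.vstack([np.hstack([cr(t,168,203,80,60),cr(s,220,172,80,60)]),np.hstack([cr(t,370,159,48,36),cr(s,353,240,48,36)])]))
for l in [(138,211),(196,194),(168,203),(370,159),(240,122),(149,119),(181,264),(316,168),(420,151)]:print(l,world('top',d,*l).round(4))
b1=world('top',d,138,211,.036);b2=world('top',d,196,194,.036);print(b1,b2,np.linalg.norm(b1-b2))
E
```

```text
(138, 211) [0.492  0.3485 0.0488]
(196, 194) [0.5341 0.2165 0.0467]
(168, 203) [0.5118 0.2807 0.0466]
(370, 159) [ 0.6051 -0.1426  0.1932]
(240, 122) [0.6997 0.1171 0.0744]
(149, 119) [0.7021 0.3245 0.0698]
(181, 264) [0.3667 0.252  0.0154]
(316, 168) [ 0.5874 -0.0404  0.1703]
(420, 151) [ 0.6268 -0.2525  0.1727]
[0.49177385 0.35220326 0.036     ] [0.53448874 0.21792179 0.036     ] 0.14091159035769357
```

View pics/c0.png

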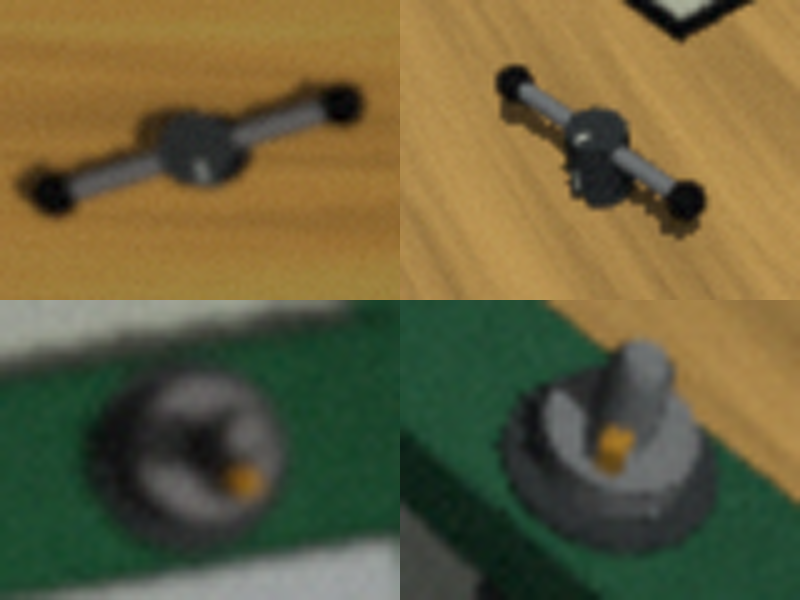

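```bash
python3 - <<'E'
from h import *
d=np.load('pics/t0.npy')
n1=world('top',d,316,168,.171);n2=world('top',d,420,151,.171)
print('nuts',n1,n2,(n1+n2)/2,np.linalg.norm(n1-n2))
print('stub top',world('top',d,370,158.8,.206),'side',world('side',d,357.8,229.8,.206))
print('collar',world('top',d,371,159.5,.18))
print('key',world('top',d,375.2,162.8,.188),'side',world('side',d,355.0,238.5,.188))
print('hub',(world('top',d,138.6,211.4,.036)+world('top',d,196.4,193.6,.036))/2,
 (world('side',d,*(180+np.array([114,82])/5+[0,0]-[0,0]),.036)))
s=lambda x,y:world('side',d,180+(x-400)/5,142+y/5,.036)
a,b=s(514,82),s(686,200);print('side balls',a,b,(a+b)/2,np.linalg.norm(a-b))
from scipy.spatial.transform import Rotation as R
print(R.from_rotvec(arm.state()['tcp_rot']).as_matrix().round(3))
E
```

```text
nuts [ 0.58731922 -0.0402226   0.171     ] [ 0.6271152  -0.25331294  0.171     ] [ 0.60721721 -0.14676777  0.171     ] 0.21677457237624215
stub top [ 0.60362258 -0.13827497  0.206     ] side [ 0.60404657 -0.14879051  0.206     ]
collar [ 0.60598265 -0.14922318  0.18      ]
key [ 0.59847445 -0.15492207  0.188     ] side [ 0.59882109 -0.15290467  0.188     ]
hub [0.5131589  0.28389306 0.036     ] [0.43272368 0.21408436 0.036     ]
side balls [0.48962645 0.35298647 0.036     ] [0.53485459 0.21948872 0.036     ] [0.51224052 0.28623759 0.036     ] 0.1409511726101707
[[ 0.975 -0.222 -0.   ]
 [-0.222 -0.975 -0.002]
 [ 0.     0.002 -1.   ]]
```

The close crop confirms the smaller handle at (168,203), with its white witness mark on the -x side. I put it at (0.513, 0.285) with a yaw of about 17.6°. The spindle is near (0.605, -0.1485). The brass key at (375,163) lies at about +39° from world -x.

```bash
python3 -m jog '[[0.0326,-0.0209,-0.006,0,0,-4.97,0.085],[0.0326,-0.0209,-0.006,0,0,-4.97,0.085],[0.0326,-0.0209,-0.006,0,0,-4.97,0.085],[0.0326,-0.0209,-0.006,0,0,-4.97,0.085],[0.0326,-0.0209,-0.006,0,0,-4.97,0.085],[0.0326,-0.0209,-0.006,0,0,-4.97,0.085],[0.0326,-0.0209,-0.006,0,0,-4.97,0.085],[0.0326,-0.0209,-0.006,0,0,-4.97,0.085],[0.0326,-0.0209,-0.006,0,0,-4.97,0.085],[0.0326,-0.0209,-0.006,0,0,-4.97,0.085],[0.0326,-0.0209,-0.006,0,0,-4.97,0.085],[0.0326,-0.0209,-0.006,0,0,-4.97,0.085],[0,0,0,0,0,0,0.085],[0,0,0,0,0,0,0.085]]' 60
python3 - <<'E'
from h import *
from scipy.spatial.transform import Rotation as R
s=arm.state();m=R.from_rotvec(s['tcp_rot']).as_matrix();print(s['position'],m.round(3),np.degrees(np.arctan2(m[1,1],m[0,1])))
E
```

```text
clock: 1.85
position: [0.513, 0.2854, 0.1589]
tcp_rot: [2.534, -1.856, -0.001]
wrist_force: [-0.8, 1.0, -1.0]
opening: 0.996
finger_force: 0.0
[0.51297721 0.28536313 0.15886036] [[ 0.301 -0.954 -0.001]
 [-0.954 -0.301 -0.   ]
 [ 0.     0.001 -1.   ]] -162.4596256417895
```

```bash
python3 -m jog '[[0,0,-0.035,0,0,0,0.085],[0,0,-0.035,0,0,0,0.085],[0,0,-0.035,0,0,0,0.085],[0,0,-0.025,0,0,0,0.085],[0,0,-0.011,0,0,0,0.085],[0,0,0,0,0,0,0.085],[0,0,0,0,0,0,0.05],[0,0,0,0,0,0,0.03],[0,0,0,0,0,0,0.03],[0,0,0,0,0,0,0.03],[0,0,0,0,0,0,0.03],[0,0,0,0,0,0,0.03],[0,0,0,0,0,0,0.03]]' 60
python3 -m jog '[[0,0,0.005,0,0,0,0.03],[0,0,0.02,0,0,0,0.03],[0,0,0.05,0,0,0,0.03],[0,0,0.05,0,0,0,0.03],[0,0,0.05,0,0,0,0.03],[0,0,0.04,0,0,0,0.03],[0,0,0.02,0,0,0,0.03],[0,0,0,0,0,0,0.03]]'
python3 - <<'E'
from h import *
a,_=snap('side','s1');print(arm.state()['torque'])
u,v=map(int,proj('side',arm.state()['position']));print(u,v)
cv2.imwrite('pics/c1.png',cv2.resize(a[v-60:v+60,u-80:u+80],(800,600),interpolation=cv2.INTER_CUBIC))
E
```

```text
clock: 3.48
position: [0.5138, 0.2858, 0.0192]
tcp_rot: [-2.533, 1.856, -0.001]
wrist_force: [-0.5, -0.8, 5.6]
opening: 0.401
finger_force: 60.5
clock: 4.47
position: [0.5134, 0.2857, 0.254]
tcp_rot: [-2.533, 1.856, 0.0]
wrist_force: [0.1, 0.6, -2.9]
opening: 0.401
finger_force: 60.7
[ 0.04092898  0.03574197 -0.01165352]
212 102
```

View pics/c1.png

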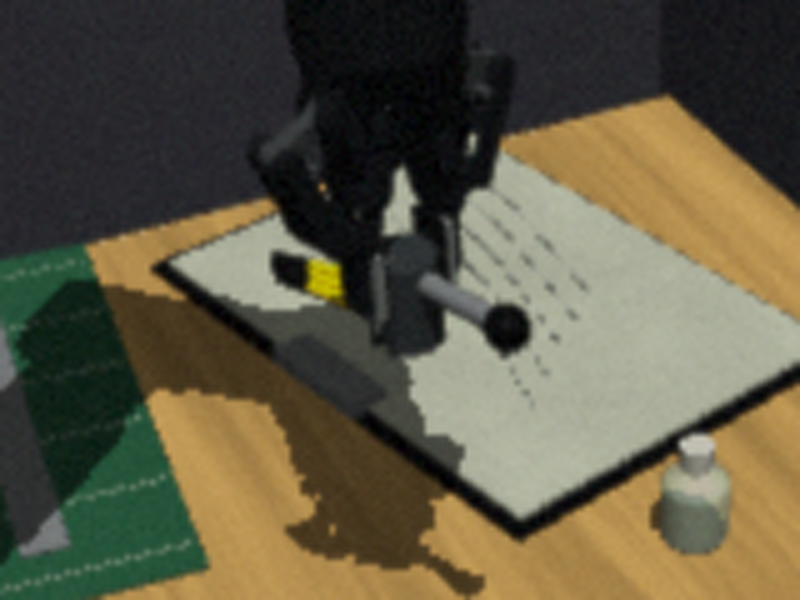

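The handle hangs upright in the grip at about (405,300) in the crop, with its -y ball at crop (507,327), which is full-image (233.4,107.4). I'll check where it sits along the bar, then carry it over the spindle.

```bash
python3 - <<'E'
from h import *
p=arm.state()['position'];z=p[2]-.019+.036
w=world('side',None,233.4,107.4,z);print(w,w-p, np.degrees(np.arctan2(w[0]-p[0],p[1]-w[1])),np.hypot(*(w-p)[:2]))
E
python3 -m jog '[[0.0076,-0.036,0.004,0,0,1.8,0.03],[0.0076,-0.036,0.004,0,0,1.8,0.03],[0.0076,-0.036,0.004,0,0,1.8,0.03],[0.0076,-0.036,0.004,0,0,1.8,0.03],[0.0076,-0.036,0.004,0,0,1.8,0.03],[0.0076,-0.036,0,0,0,1.8,0.03],[0.0076,-0.036,0,0,0,1.8,0.03],[0.0076,-0.036,0,0,0,1.8,0.03],[0.0076,-0.036,0,0,0,1.8,0.03],[0.0076,-0.036,0,0,0,1.8,0.03],[0.0076,-0.036,0,0,0,1.8,0.03],[0.0076,-0.036,0,0,0,1.8,0.03],[0,0,0,0,0,0,0.03],[0,0,0,0,0,0,0.03]]'
python3 - <<'E'
from h import *
b,_=snap('side','s2');print(proj('side',(.605,-.1485,.206)),proj('side',(.605,-.1485,.255)))
cv2.imwrite('pics/c2.png',cv2.resize(b[170:290,280:440],(800,600),interpolation=cv2.INTER_CUBIC))
s=arm.state();print(s['position'],s['qpos'])
E
```

```text
[0.53665169 0.22200747 0.26932185] [ 0.02389152 -0.06350788  0.017     ] 20.616182448066578 0.06785318674351526
clock: 6.28
position: [0.6039, -0.1461, 0.2714]
tcp_rot: [2.836, -1.35, -0.005]
wrist_force: [0.2, 0.6, -3.4]
opening: 0.403
finger_force: 60.5
(np.float64(358.11472574533417), np.float64(229.48758009846753)) (np.float64(363.91601455653927), np.float64(211.8760743886013))
[ 0.60401448 -0.14578212  0.27200001] [ 1.39030636e-02  3.98345237e-01  4.13484839e-01 -6.47865977e-04
 -1.58815206e+00  6.69442300e-01]
```

View pics/c2.png

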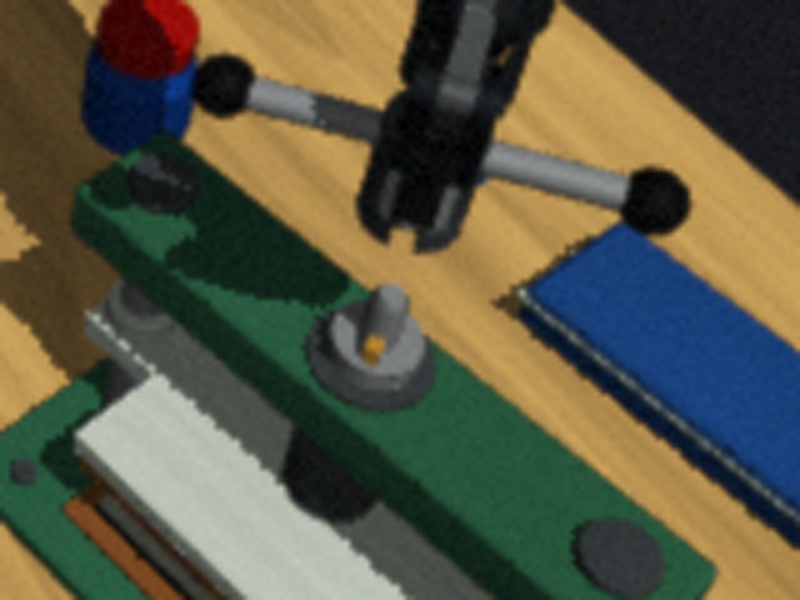

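The handle hangs above the stub with its notch facing down and forward at crop (402,238). The balls are at (224,84) and (656,201), the stub top is at (391,295) and the key is at (375,350).

```bash
python3 - <<'E'
from h import *
P=lambda x,y,z:world('side',None,280+x/5,170+y/5,z)
p=arm.state()['position'];z=p[2]+.017
a,b=P(224,84,z),P(656,201,z);m=(a+b)/2
print('balls',a,b,m,np.linalg.norm(a-b),'yaw',np.degrees(np.arctan2(b[0]-a[0],a[1]-b[1])))
s=P(391,295,.206);k=P(376,342,.188);c=P(377,340,.18);print('stub',s,'key',k,'collar',c,'tcp',p,'move',s-m)
# collar top ellipse projected size check
print([ (np.array(proj('side',(s[0]+.01*np.cos(t),s[1]+.01*np.sin(t),.188)))-[280,170])*5 for t in np.radians([180,200,220,240])])
E
```

```text
balls [ 0.55774609 -0.09304501  0.28900001] [ 0.64825553 -0.2003958   0.28900001] [ 0.60300081 -0.14672041  0.28900001] 0.14041420455892414 yaw 40.134861197558685
stub [ 0.60584509 -0.14770048  0.206     ] key [ 0.59928595 -0.15289901  0.188     ] collar [ 0.60530642 -0.14845578  0.18      ] tcp [ 0.60401448 -0.14578212  0.27200001] move [ 0.00284428 -0.00098007 -0.08300001]
[array([359.49296878, 335.41391291]), array([366.73087043, 341.48623154]), array([375.75600064, 345.58181472]), array([385.45928673, 347.18182282])]
```

```bash
python3 -m jog '[[0.0025,-0.0015,-0.01,0,0,0,0.03],[0,0,-0.015,0,0,0,0.03],[0,0,-0.015,0,0,0,0.03],[0,0,0,0,0,0,0.03],[0,0,0,0,0,0,0.03]]'
python3 -m jog '[[0,0,-0.003,0,0,0,0.03],[0,0,-0.003,0,0,0,0.03],[0,0,-0.003,0,0,0,0.03],[0,0,-0.003,0,0,0,0.03],[0,0,0,0,0,0,0.03]]'
```

```text
clock: 6.95
position: [0.6071, -0.1481, 0.2336]
tcp_rot: [2.837, -1.349, 0.001]
wrist_force: [0.8, -0.3, -2.6]
opening: 0.408
finger_force: 60.5
clock: 7.58
position: [0.6068, -0.148, 0.2209]
tcp_rot: [2.837, -1.349, -0.001]
wrist_force: [0.1, -0.3, -2.6]
opening: 0.399
finger_force: 60.5
```

```bash
python3 -m jog '[[0,0,-0.002,0,0,0,0.03],[0,0,-0.002,0,0,0,0.03],[0,0,-0.002,0,0,0,0.03],[0,0,-0.002,0,0,0,0.03],[0,0,-0.002,0,0,0,0.03],[0,0,0,0,0,0,0.03]]'
python3 -m jog '[[0,0,-0.001,0,0,0,0.03],[0,0,-0.001,0,0,0,0.03],[0,0,-0.001,0,0,0,0.03],[0,0,0,0,0,0,0.03]]'
```

```text
clock: 8.32
position: [0.6069, -0.1479, 0.2111]
tcp_rot: [-2.837, 1.349, 0.0]
wrist_force: [0.4, 0.3, -3.1]
opening: 0.402
finger_force: 60.5
clock: 8.82
position: [0.607, -0.1479, 0.2082]
tcp_rot: [-2.837, 1.349, 0.0]
wrist_force: [0.8, 0.4, -4.0]
opening: 0.399
finger_force: 60.5
```

```bash
python3 -m jog '[[0,0,-0.001,0,0,0,0.03],[0,0,0,0,0,0,0.03]]'
python3 -m jog '[[0,0,-0.001,0,0,0,0.03],[0,0,0,0,0,0,0.03]]'
```

```text
clock: 9.07
position: [0.607, -0.148, 0.2072]
tcp_rot: [-2.837, 1.349, 0.0]
wrist_force: [1.7, 1.1, -3.2]
opening: 0.402
finger_force: 60.5
clock: 9.32
position: [0.6069, -0.1479, 0.2061]
tcp_rot: [-2.837, 1.349, 0.0]
wrist_force: [1.3, 0.8, -3.9]
opening: 0.402
finger_force: 60.5
```

```bash
python3 -m jog '[[0,0,-0.001,0,0,0,0.03],[0,0,0,0,0,0,0.03]]'
python3 -m jog '[[0,0,-0.001,0,0,0,0.03],[0,0,0,0,0,0,0.03]]'; python3 -c "from h import *;print(arm.state()['torque'])"
```

```text
clock: 9.57
position: [0.607, -0.1479, 0.2052]
tcp_rot: [-2.837, 1.349, 0.0]
wrist_force: [1.2, 1.1, -3.5]
opening: 0.402
finger_force: 60.5
clock: 9.82
position: [0.6069, -0.1479, 0.2042]
tcp_rot: [-2.837, 1.349, 0.0]
wrist_force: [0.8, 0.6, -2.6]
opening: 0.401
finger_force: 60.5
[ 0.45995695 -0.33965121  0.06792812]
```

Already below the key-rest height (0.207) with no vertical load, so the notch has found the key. I'll continue gently.

```bash
python3 -m jog '[[0,0,-0.001,0,0,0,0.03],[0,0,-0.001,0,0,0,0.03],[0,0,0,0,0,0,0.03]]'
python3 -m jog '[[0,0,-0.001,0,0,0,0.03],[0,0,0,0,0,0,0.03]]'
python3 -m jog '[[0,0,-0.001,0,0,0,0.03],[0,0,0,0,0,0,0.03]]';  python3 -c "from h import *;print(arm.state()['torque'])"
```

```text
clock: 10.2
position: [0.6069, -0.148, 0.2021]
tcp_rot: [-2.837, 1.349, 0.0]
wrist_force: [0.2, 1.4, -3.6]
opening: 0.405
finger_force: 60.5
clock: 10.45
position: [0.6069, -0.148, 0.2011]
tcp_rot: [-2.837, 1.349, 0.0]
wrist_force: [1.0, 1.7, -3.5]
opening: 0.401
finger_force: 60.6
clock: 10.7
position: [0.6069, -0.1479, 0.2002]
tcp_rot: [-2.837, 1.349, 0.0]
wrist_force: [1.6, 2.2, -3.7]
opening: 0.402
finger_force: 60.6
[ 0.60191853 -0.39968733 -0.05102282]
```

```bash
python3 -m jog '[[0,0,-0.001,0,0,0,0.03],[0,0,0,0,0,0,0.03]]'
python3 -m jog '[[0,0,-0.0005,0,0,0,0.03],[0,0,0,0,0,0,0.03]]'
```

```text
clock: 10.95
position: [0.607, -0.148, 0.1993]
tcp_rot: [-2.837, 1.349, -0.0]
wrist_force: [0.8, 1.9, -2.4]
opening: 0.401
finger_force: 60.8
clock: 11.2
position: [0.607, -0.148, 0.1993]
tcp_rot: [-2.837, 1.349, -0.001]
wrist_force: [-0.1, 2.3, 0.7]
opening: 0.403
finger_force: 60.9
```

```bash
python3 -m jog '[[0,0,-0.0005,0,0,0,0.03],[0,0,0,0,0,0,0.03],[0,0,0,0,0,0,0.03]]'
python3 -m jog '[[0,0,0,0,0,-4,0.03],[0,0,0,0,0,-4,0.03],[0,0,0,0,0,-6,0.03],[0,0,0,0,0,-6,0.03],[0,0,0,0,0,0,0.03]]';  python3 -c "from h import *;print(arm.state()['torque'])"
```

```text
clock: 11.58
position: [0.607, -0.1481, 0.1992]
tcp_rot: [-2.837, 1.349, -0.002]
wrist_force: [-1.6, 3.4, 5.9]
opening: 0.405
finger_force: 61.4
clock: 12.2
position: [0.6076, -0.1483, 0.1992]
tcp_rot: [-2.56, 1.82, -0.004]
wrist_force: [0.1, 2.0, 5.3]
opening: 0.403
finger_force: 61.4
[ 0.91272109 -0.06270956  0.01129683]
```

```bash
python3 -m jog '[[0,0,0,0,0,-7,0.03],[0,0,0,0,0,-7,0.03],[0,0,0,0,0,-7,0.03],[0,0,0,0,0,-7,0.03],[0,0,0,0,0,-7,0.03],[0,0,0,0,0,0,0.03]]'; python3 -c "from h import *;print(arm.state()['torque'])"
python3 -m jog '[[0,0,0,0,0,-5,0.03],[0,0,0,0,0,-5,0.03],[0,0,0,0,0,-5,0.03],[0,0,0,0,0,0,0.03]]'; python3 -c "from h import *;print(arm.state()['torque'])"
```

```text
clock: 12.95
position: [0.6073, -0.1484, 0.1992]
tcp_rot: [-1.895, 2.505, -0.002]
wrist_force: [-0.8, 2.6, 5.2]
opening: 0.403
finger_force: 61.6
[ 0.90365221  0.27870568 -0.08561714]
clock: 13.45
position: [0.6072, -0.1483, 0.1992]
tcp_rot: [-1.552, 2.731, -0.002]
wrist_force: [-0.6, 2.8, 5.5]
opening: 0.402
finger_force: 61.6
[ 0.95775214  0.43056506 -0.03135335]
```

```bash
python3 -m jog '[[0,0,0,0,0,-5,0.03],[0,0,0,0,0,-5,0.03],[0,0,0,0,0,0,0.03]]'; python3 -c "from h import *;print(arm.state()['torque'])"
python3 -m jog '[[0,0,0,0,0,-5,0.03],[0,0,0,0,0,0,0.03],[0,0,0,0,0,0,0.03]]'
python3 - <<'E'
from h import *
print(arm.state()['torque'])
b,_=snap('side','s3')
cv2.imwrite('pics/c3.png',cv2.resize(b[190:340,270:430],(640,600),interpolation=cv2.INTER_CUBIC))
E
```

```text
clock: 13.82
position: [0.607, -0.1483, 0.1991]
tcp_rot: [-1.308, 2.856, -0.002]
wrist_force: [-0.6, 3.6, 6.2]
opening: 0.397
finger_force: 61.6
[ 0.96035361  0.52035678 -0.01299129]
clock: 14.2
position: [0.607, -0.1483, 0.1992]
tcp_rot: [-1.184, 2.909, -0.002]
wrist_force: [-1.6, 3.2, 6.3]
opening: 0.405
finger_force: 61.6
[1.09383247 0.61758482 0.03880084]
```

View pics/c3.png

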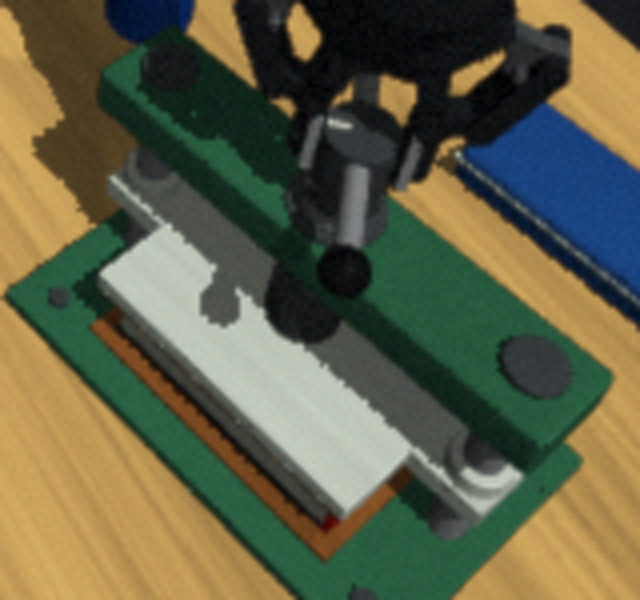

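The hub is home on the collar and the bar has turned. The white platen is at about (240,350) in the crop. I'll compare its height before and after from the depth data.

```bash
python3 - <<'E'
from h import *
a=np.load('pics/s0.npy');b=np.load('pics/s3.npy')
for x,y in [(180,290),(260,380),(320,440)]:
    u,v=270+x//4,190+y//4
    for d in (a,b): print(np.mean([world('side',d,u+i,v+j)[2] for i in(-2,0,2) for j in (-2,0,2)]).round(4),end=' ')
    print()
E
```

```text
0.0794 0.0734 
0.0789 0.0731 
0.0792 0.0727
```

Down about 6.1 mm, so it is touching. Ten degrees more, then I'll release and retreat.

```bash
python3 -m jog '[[0,0,0,0,0,-5,0.03],[0,0,0,0,0,-5,0.03],[0,0,0,0,0,0,0.03],[0,0,0.0008,0,0,0,0.03],[0,0,0,0,0,0,0.03]]'
python3 -m jog '[[0,0,0,0,0,0,0.05],[0,0,0,0,0,0,0.07],[0,0,0,0,0,0,0.085],[0,0,0,0,0,0,0.085],[0,0,0,0,0,0,0.085],[0,0,0,0,0,0,0.085]]'
python3 -m jog '[[0,0,0.01,0,0,0,0.085],[0,0,0.02,0,0,0,0.085],[0,0,0.03,0,0,0,0.085],[0,0,0.04,0,0,0,0.085],[0,0,0.03,0,0,0,0.085],[-0.03,0.03,0,0,0,0,0.085],[-0.04,0.04,0,0,0,0,0.085],[-0.04,0.04,0,0,0,0,0.085],[-0.04,0.04,0,0,0,0,0.085],[0,0,0,0,0,0,0.085],[0,0,0,0,0,0,0.085]]'
python3 - <<'E'
from h import *
t,_=snap('top','t4');s,b=snap('side','s4')
for x,y in [(180,290),(260,380),(320,440)]:
    u,v=270+x//4,190+y//4
    print(np.mean([world('side',b,u+i,v+j)[2] for i in(-2,0,2) for j in (-2,0,2)]).round(4))
cv2.imwrite('pics/c4.png',np.hstack([cv2.resize(s[190:340,270:430],(400,375)),cv2.resize(t[80:280,100:313],(400,375))]))
E
```

```text
clock: 14.88
position: [0.6069, -0.1482, 0.1992]
tcp_rot: [0.924, -3.003, 0.0]
wrist_force: [-0.1, 2.7, 5.1]
opening: 0.403
finger_force: 61.3
clock: 15.62
position: [0.607, -0.148, 0.1991]
tcp_rot: [-0.922, 3.003, -0.0]
wrist_force: [0.1, 0.3, -0.0]
opening: 0.996
finger_force: 0.0
clock: 17.0
position: [0.4571, 0.002, 0.33]
tcp_rot: [-0.923, 3.001, -0.0]
wrist_force: [-0.2, 1.0, -0.1]
opening: 0.996
finger_force: 0.0
0.0721
0.0719
0.0721
```

View pics/c4.png

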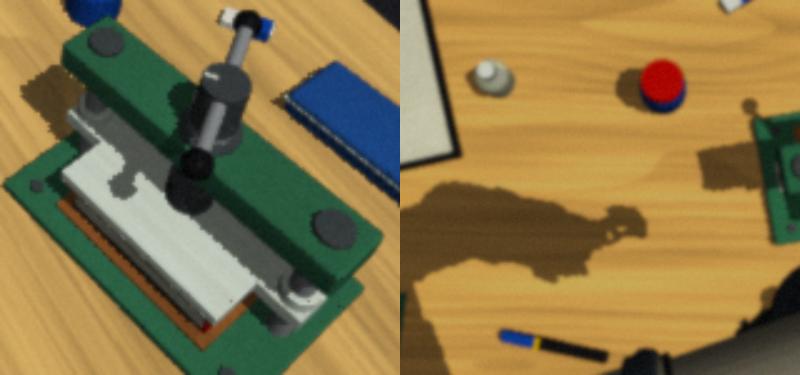

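The handle stands upright and home, at (215,100) in the left crop. The platen is down 7.1 mm and holding. The jar, bottle and marker have not moved, and the arm is clear.

```bash
python3 -c "from h import *;print(arm.close_job())"
```

```text
the job is handed in; nothing more can be done
None
```

The job is handed in, with no verdict returned: the T-handle is fully home over the key, the platen is wound down 7.1 mm onto the board, the handle is released, and the jar, bottle and marker stand where they were.

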